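# Tray of discs over the sill into the drying bay

## Robot

A 6-joint arm with a two-finger parallel gripper is mounted at the origin on the work surface. World frame = base frame: x ahead of the robot, y to its left, z up, the work surface at z = 0. Lengths are in m, angles in rad, forces in N, time in s.
With the tool pointing down it reaches from about 0.375 to 0.925 m from the base axis. Payload 5.7 kg.
Tool frame: the origin (TCP) lies at the very end of the fingers, on their centre line; the grasp point (between the pads) lies 19 mm behind it; z points along the fingers, y is the direction in which the jaws open and shut (so a half turn about z gives the same grasp; the last joint's range is limited). The gripper opens to 88 mm and grips with 3 to 60 N. Pads are 20 mm wide; open, the fingers measure 115 mm over their backs; the gripper's body (75 mm by 178 mm) begins 61 mm behind the grasp point.
Start: joints at [-1.243, 0.359, 1.51, -0, 1.272, -0.115], TCP at [0.257, -0.542, 0.194] pointing down, gripper open.
Joint ranges: [-2.97, 2.97], [-1.01, 2.36], [0.21, 2.38], [-0.96, 4.11], [0.2, 2.71], [-2.98, 2.98]. Speed limits (rad/s): [2.39, 2.39, 3.14, 3.14, 3.14, 3.14].

## Interface

Orientations are given as a unit quaternion [w, x, y, z].
In Python, from workcell import r, effector, solve_ik, vision, finder gives the robot as it stands. Calls block until the motion is done:
- r.goto(position, orientation): joint-space move of the TCP to a pose.
- r.move_straight(position, rate=0.15, rot=None): straight line of the TCP; rot=None keeps the orientation; rate is the mean speed in m/s.
- r.movej(angles): joint-space move.
- effector.set_gripper(opening, f_grip=None): finger opening in m; f_grip is the grip in N (None keeps the last); returns when the fingers have stopped.
- r.pause(seconds).
- solve_ik(position, orientation): joint angles nearest the present ones, or None.
- vision.read_camera(name): name is "scene" or "top" or "wrist"; returns a dict with "img" (420x560x3 uint8, red, green, blue), "z_map" (420x560 float32, m along the optical axis (not along the pixel's ray), 0 where there is no reading), "fov_y" (degrees; the focal length in pixels is half the picture's height over the tangent of half this angle, whatever the lens; pixels are square), "cx", "cy" (the principal point, pixels), "camera_from_world" (4x4, takes a point from world to camera coordinates). Camera axes: x right, y up, looking along -z (the intrinsics and any distortion apply to the point x, -y, -z); pixel columns grow to the right and rows downward; lengths in m; the calibration is good to about 2 mm. A picture is of the moment at which its call begins.
A pose or a line that the arm cannot do raises r.IKError and nothing moves.
- r.sign_off(): hands the job in, once; it reports no verdict.
Trained networks look in the newest picture that a camera, given by its name, has taken for a name from the list of things; names that differ only in an ending like _2 or _b are one class to them, and where a whole thing is asked for, a point or a joint stands for the part that bears it (a point fixed in the world has none). Each returns a list of dicts, best first, with "confidence" (0 to 1); they miss things now and then, are a little off and sometimes report something else, mostly with a low value. They report only what shows in the picture. A call takes as long as a camera call. They do not tell look-alikes from the thing itself.
- finder.look_for(camera, thing): "extent" ([left, top, width, height] in pixels, round what is visible of it).
- finder.silhouettes(camera, thing): "pixels" (420x560 bool, what is visible of it) and "extent" ([left, top, width, height] in pixels, round what is visible of it).
- finder.place_of(camera, thing): "at" ([column, row] in pixels: a listed point, or the origin of a listed thing).
Readings, each from a call of its own:
- r.read_time(): time.
- r.read_q(): joint angles.
- r.read_joint_vel(): joint speeds.
- r.read_effort(): joint torques, N m.
- r.read_position(): TCP position.
- r.read_eef_rot(): TCP orientation.
- r.read_force(): force on the tool from outside, world axes, zero at the start.
- r.read_moment(): the same for the moment, N m.
- r.read_grip_width(): finger opening in m.
Only numpy, scipy, OpenCV 4.12 (cv2) and the standard library are available. Lean on these libraries where they do the work, as an engineer would, in place of code of your own. Each camera call takes 0.05 s, during which the arm holds its last target.

## Task

Put the disc tray with the upright grip into the drying bay on the bench without carrying it: by its grip, lift the front edge onto the bay's raised sill and let go, so that the tray leans there with its tail end still on the bench. Then push it from its tail end the rest of the way over the sill, until it lies flat and roughly square inside the bay; leave the small spare tray and the jar where they are.

Things in the scene. Friction and masses are not known exactly. Their poses are not given: they have to be found in the camera images.
- tray_grip (a point): Middle of the disc tray's grip: an upright dark steel plate 16 thick (x), 34 long (y), standing 51 mm above the rim, at the front (+y) end of a loose open white plastic tray with 4 discs fixed in it, 120 (x) by 170 (y) by 50 mm high, 0.5 to 0.75 kg. Point 78 above the underside, 22 mm behind the front face; axes as the tray, z up. A level block fills the tray to 1 mm under the rim beside the grip.
- tray_tail (a point): Middle of the lower edge of the disc tray's plain tail face, slippery like the whole shell (120 wide, 50 mm high); axes as the tray: y to the front end 170 mm away, which starts about 20 to 60 mm short of the sill, facing it. The grip point is at (0, 148, 78) mm from here. The tray balances about 110 mm ahead of this edge.
- sill (a point): Middle of the upper outer edge of the drying bay's entrance sill, a fixed steel bar 12 mm high above the bench, 12 thick (y), square-edged. y points into the bay, x along the sill, z up. Behind it a floor 3 mm above the bench, 210 wide, 240 long (y 12 to 252), with 30 mm high grey walls at sides and back.
- spare_tray: Bystander: smaller open white plastic tray without a grip, 90 x 130 x 40 mm, with two discs in it; origin in the middle of its underside.
- jar: Bystander: closed white jar, 68 mm across and 85 mm high; origin in the middle of its underside.
Not all that is in view belongs to the job. What is shaped like the part that bears tray_grip but purple is not meant.

How it is judged:
By the outcome, as a careful person would: the job done as asked, in the order asked, and still so for the second after the job is handed in, with the robot touching nothing.
It also fails if it takes over 48 s, if anything falls off the work surface, if the arm or the gripper's body presses on something with over 40 N, if the wrist force passes 120 N, or if a joint passes its speed limit or range.

## Working session

There is one attempt and no reset: what is moved stays moved. The work goes in short steps, each a Python script; the robot and the scene stay as the last script left them, time stands still between calls to the robot, and variables do not carry over. Pictures are saved under pics/ and viewed, and the job is handed in when it is done.

```bash
ls; mkdir -p pics; cat > h.py <<'E'
import numpy as np, cv2
from workcell import r, effector, solve_ik, vision, finder
def cam(n,save=None):
    d=vision.read_camera(n)
    if save: cv2.imwrite('pics/'+save,d['img'][:,:,::-1])
    return d
def unproj(d,u,v,z=None,plane=None):
    h=d['img'].shape[0]; f=h/2/np.tan(np.radians(d['fov_y'])/2)
    ray=np.array([(u-d['cx'])/f,-(v-d['cy'])/f,-1.0])
    T=np.linalg.inv(np.array(d['camera_from_world']))
    o=T[:3,3]; w=T[:3,:3]@ray
    if plane is not None: return o+w*(plane-o[2])/w[2]
    if z is None: z=d['z_map'][int(round(v)),int(round(u))]
    return o+w*z
def proj(d,p):
    f=d['img'].shape[0]/2/np.tan(np.radians(d['fov_y'])/2)
    c=(np.array(d['camera_from_world'])@np.r_[p,1])[:3]
    return np.array([d['cx']+f*c[0]/-c[2], d['cy']-f*c[1]/-c[2]])
E
python3 - <<'E'
from h import *
for n in ['scene','top','wrist']:
    d=cam(n,n+'0.png'); print(n,[k for k in d],d['fov_y'],d['cx'],d['cy'])
    print(np.round(d['camera_from_world'],3).tolist())
    if n=='wrist': continue
    for t in ['tray_grip','tray_tail','sill','spare_tray','jar']:
        for x in finder.place_of(n,t)[:3]: print(t,np.round(x['at'],1),round(x['confidence'],2),np.round(unproj(d,*x['at']),3))
print(r.read_time())
E
```

```text
pics
scene ['img', 'z_map', 'fov_y', 'cx', 'cy', 'camera_from_world'] 53.293312403087135 280.128287433416 205.1982054324363
[[-0.45, 0.893, 0.003, 0.29], [-0.691, -0.35, 0.632, 0.267], [0.566, 0.283, 0.775, -1.536], [0.0, 0.0, 0.0, 1.0]]
tray_grip [433.1 176.2] 0.87 [0.181 0.294 0.079]
tray_grip [297.6 213.2] 0.68 [ 0.509 -0.013  0.091]
tray_grip [219.  151.3] 0.65 [ 0.391 -0.348  0.086]
tray_tail [269.  162.9] 0.88 [ 0.332 -0.198  0.05 ]
tray_tail [258.6 207. ] 0.81 [ 0.479 -0.158  0.005]
tray_tail [155.5 248.3] 0.78 [ 0.767 -0.324  0.047]
sill [311.3 233.3] 0.85 [0.5   0.031 0.01 ]
spare_tray [233.  297.9] 0.74 [ 0.782 -0.07   0.006]
jar [184.6 168.2] 0.68 [ 0.464 -0.442  0.032]
top ['img', 'z_map', 'fov_y', 'cx', 'cy', 'camera_from_world'] 43.03713121490543 277.5803962469781 216.29227857989713
[[0.009, -1.0, 0.004, -0.07], [0.98, 0.01, 0.197, -0.482], [-0.197, 0.002, 0.98, -1.748], [0.0, 0.0, 0.0, 1.0]]
tray_grip [362.7 245.2] 0.97 [ 0.379 -0.341  0.105]
tray_grip [263.1 209.1] 0.85 [ 0.495 -0.018  0.105]
tray_grip [165.6 310.7] 0.64 [0.165 0.286 0.097]
tray_tail [125.2 305.4] 0.89 [0.182 0.429 0.044]
tray_tail [358.4 152.8] 0.74 [ 0.727 -0.351 -0.005]
sill [250.2 213.8] 0.66 [0.498 0.029 0.012]
sill [305.7 220.6] 0.61 [ 0.468 -0.16   0.053]
spare_tray [277.5 135.9] 0.91 [ 0.784 -0.063  0.004]
jar [393.7 229.8] 0.79 [ 0.435 -0.449  0.08 ]
wrist ['img', 'z_map', 'fov_y', 'cx', 'cy', 'camera_from_world'] 59.65593404596925 278.5628803692431 216.65506482069873
[[0.429, -0.903, -0.0, -0.6], [0.863, 0.41, -0.294, 0.035], [0.266, 0.126, 0.956, -0.392], [0.0, 0.0, 0.0, 1.0]]
0.65
```

View pics/scene0.png

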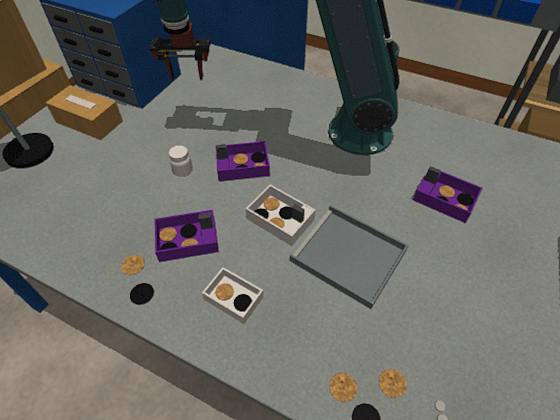

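View pics/top0.png

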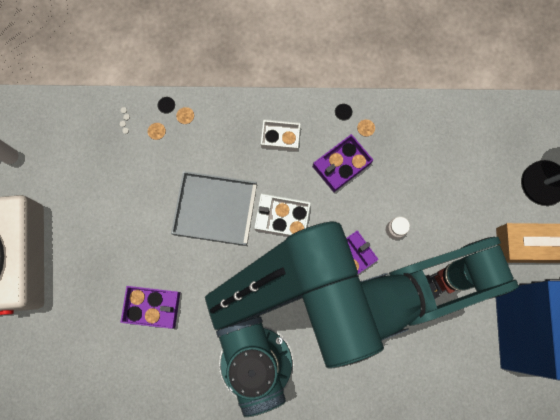

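The scene shows four grip-bearing trays. Three are purple, with grips at scene (433,176), (219,151) and (205,220). The white one has its grip at (297,213) scene and (263,209) top, faces the grey bay, and matches the description. The spare is the small white tray at (233,297), and the jar is at (180,160). Next is a close crop and a geometric fit.

```bash
python3 - <<'E'
from h import *
d=cam('top'); s=cam('scene')
a=d['img'][160:260,160:330]; b=s['img'][170:310,235:415]
a=cv2.resize(a,(680,400),interpolation=cv2.INTER_CUBIC);cv2.imwrite('pics/ctop.png',a[:,:,::-1])
b=cv2.resize(b,(720,560),interpolation=cv2.INTER_CUBIC);cv2.imwrite('pics/cscene.png',b[:,:,::-1])
for nm,D in (('top',d),('scene',s)):
    if nm=='top': cam(nm)
    else: cam(nm)
    H=np.zeros((420,560));P=np.zeros((420,560,3))
    for v in range(420):
        for u in range(560):
            P[v,u]=unproj(D,u,v,z=D['z_map'][v,u])
    np.save(f'P_{nm}.npy',P)
    for x in finder.silhouettes(nm,'tray_grip')[:4]:
        m=x['pixels']; p=P[m]; mn=p.mean(0)
        print(nm,x['confidence'],x['extent'],mn.round(3),D['img'][m].mean(0).round())
        if abs(mn[1]+.09)<.06 and abs(mn[0]-.48)<.08:
            q=p[(p[:,2]>.044)&(p[:,2]<.056)]
            rc=cv2.minAreaRect((q[:,:2]*1000).astype(np.float32)); print(' rim',rc,len(q),q[:,2].mean())
            g=p[p[:,2]>.07]; print(' grip',g.mean(0),g.min(0),g.max(0),len(g))
            allr=cv2.minAreaRect((p[:,:2]*1000).astype(np.float32)); print(' all',allr)
print(r.read_time())
E
```

```text
top 0.9 [121.6, 287.9, 58.1, 39.9] [0.178 0.352 0.029] [118.  74. 114.]
top 0.84 [345.6, 231.0, 29.5, 42.4] [ 0.368 -0.342  0.051] [116.  64. 134.]
top 0.77 [256.0, 191.0, 55.1, 43.7] [ 0.489 -0.078  0.036] [173. 166. 153.]
 rim ((486.75335693359375, -80.39666748046875), (169.62391662597656, 121.89363098144531), 80.28789520263672) 383 0.04921801923787214
 grip [ 0.4398158  -0.02894768  0.34196221] [ 0.12950143 -0.10710189  0.07454261] [ 5.07271156e-01 -1.01360052e-03  1.80890679e+00] 82
 all ((348.50189208984375, -44.83506774902344), (179.98052978515625, 420.38922119140625), 77.45218658447266)
top 0.65 [309.8, 137.3, 63.8, 54.4] [ 0.679 -0.288  0.032] [103.  64. 101.]
scene 0.97 [156.1, 208.8, 66.5, 52.8] [ 0.686 -0.285  0.03 ] [75. 41. 79.]
scene 0.96 [243.3, 186.6, 71.2, 58.3] [ 0.493 -0.075  0.034] [123. 114. 103.]
 rim ((486.66156005859375, -78.8522720336914), (172.56106567382812, 123.87422943115234), 80.42436981201172) 606 0.04808590248099457
 grip [0.55857084 0.00878372 0.16796199] [ 0.48688029 -0.03440238  0.07005539] [1.18379061 0.26876209 1.01995797] 144
 all ((792.305908203125, 25.713058471679688), (898.1519165039062, 206.5336151123047), 18.883359909057617)
scene 0.89 [215.7, 138.7, 55.2, 42.8] [ 0.349 -0.289  0.033] [70. 37. 77.]
scene 0.69 [414.3, 165.8, 66.9, 55.4] [0.191 0.353 0.036] [67. 35. 73.]
0.95
```

View pics/ctop.png

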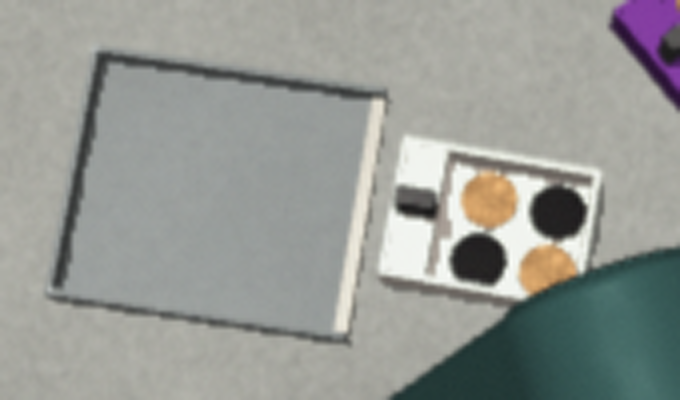

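View pics/cscene.png

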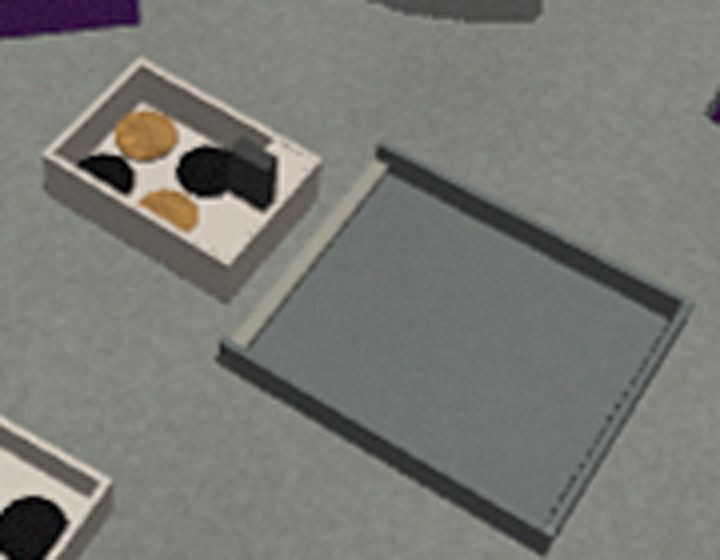

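```bash
python3 - <<'E'
import numpy as np,cv2
for nm,(u0,u1,v0,v1) in {'top':(165,262,165,252),'scene':(285,412,203,312)}.items():
    P=np.load(f'P_{nm}.npy')[v0:v1,u0:u1].reshape(-1,3)
    P=P[(P[:,1]>0.005)]
    for a,b in ((.024,.036),(.0085,.016)):
        q=P[(P[:,2]>a)&(P[:,2]<b)]
        rc=cv2.minAreaRect((q[:,:2]*1000).astype(np.float32)); print(nm,a,len(q),rc,q[:,2].mean())
        if a<.02:
            # sill pts
            t=np.radians(80.3); 
            print(q.min(0),q.max(0))
            c=q[(q[:,1]<.05+(q[:,0]-.5)*-.17+.03)]
            l=cv2.fitLine(c[:,:2].astype(np.float32),cv2.DIST_HUBER,0,.001,.001).ravel(); print('sill line',l,len(c), np.degrees(np.arctan2(l[1],l[0])))
    q=P[(P[:,2]>-.002)&(P[:,2]<.006)]; print('floor z',np.median(q[:,2]))
E
```

```text
top 0.024 378 ((514.9534301757812, 141.75152587890625), (280.6535339355469, 224.27377319335938), 81.9579086303711) 0.02969494149481338
top 0.0085 725 ((520.017578125, 167.52101135253906), (304.4959716796875, 322.3933410644531), 0.5622106194496155) 0.010988707698561397
[0.36764902 0.00711728 0.00850501] [0.67353424 0.33008748 0.01596021]
sill line [ 0.9945842  -0.10393421  0.5282697   0.03173883] 244 -5.965765
floor z 0.0020057061368652374
scene 0.024 693 ((515.10888671875, 144.0384521484375), (280.286865234375, 226.0213623046875), 81.97764587402344) 0.028533761484746525
scene 0.0085 513 ((517.9451904296875, 143.68470764160156), (279.98663330078125, 222.86585998535156), 81.85900115966797) 0.011877836280103625
[0.39118878 0.00567829 0.00850875] [0.64799017 0.29630913 0.01599783]
sill line [ 0.99210835 -0.1253836   0.48904705  0.03528874] 283 -7.202908
floor z 0.0008890249223160174
```

```bash
cat > model.py <<'E'
import numpy as np
def fr(o,ang): # ang = heading of y axis
    y=np.array([np.cos(ang),np.sin(ang),0]);x=np.array([y[1],-y[0],0])
    return lambda p: np.array([o[0],o[1],0])+p[0]*x+p[1]*y+np.array([0,0,p[2]])
E
cat > ov.py <<'E'
from h import *; from model import *
def overlay(name,bay,tray,out,box,k=4,z=True):
    d=cam(name); u0,v0,u1,v1=box
    im=cv2.resize(d['img'][v0:v1,u0:u1,::-1],None,fx=k,fy=k,interpolation=cv2.INTER_CUBIC)
    def L(pts,f,c):
        q=[((proj(d,f(p))-[u0,v0]+.5)*k).astype(int) for p in pts]
        cv2.polylines(im,[np.array(q)],True,c,1,cv2.LINE_AA)
    L([(-.105,0,.012),(.105,0,.012),(.105,.012,.012),(-.105,.012,.012)],bay,(0,0,255))
    L([(-.105,.012,.030),(.105,.012,.030),(.105,.252,.030),(-.105,.252,.030)],bay,(0,255,0))
    if tray:
        L([(-.06,0,.05),(.06,0,.05),(.06,.17,.05),(-.06,.17,.05)],tray,(255,0,0))
        L([(-.008,.131,.101),(.008,.131,.101),(.008,.165,.101),(-.008,.165,.101)],tray,(255,0,255))
    cv2.imwrite('pics/'+out,im); return d
E
python3 - <<'E'
from ov import *
ab=np.radians(81.95); at=np.radians(80.35)
bay=fr((.5,.030),ab)
tc=np.array([.4867,-.0795]); ty=np.array([np.cos(at),np.sin(at)])
tray=fr(tc-.085*ty,at)
overlay('top',bay,tray,'o1.png',(165,165,325,255))
overlay('scene',bay,tray,'o2.png',(235,170,415,310))
E
```

```text
(no output)
```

View pics/o1.png

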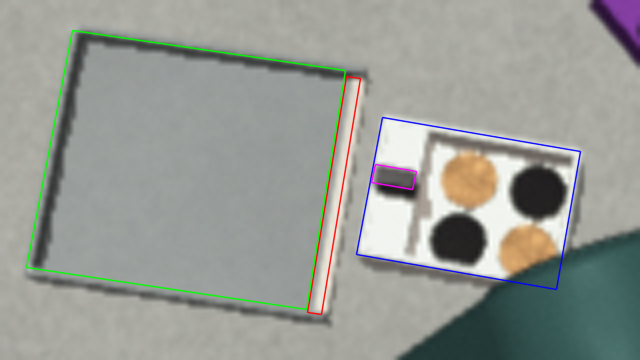

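View pics/o2.png

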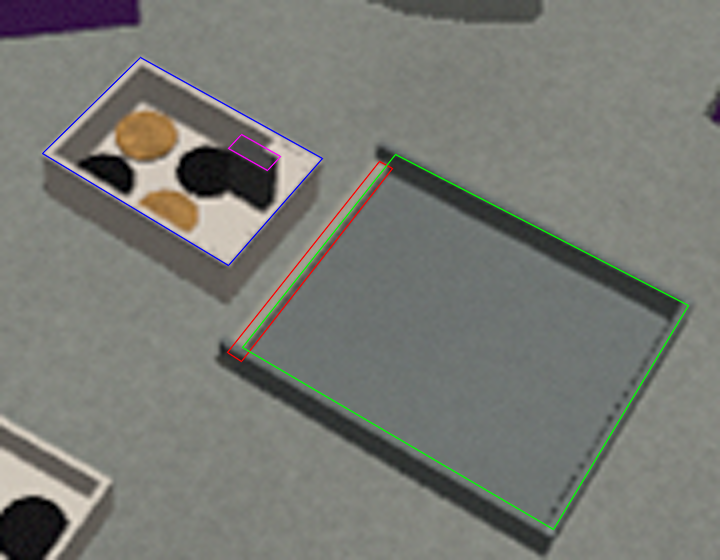

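```bash
cat > plan.py <<'E'
from ov import *
from scipy.spatial.transform import Rotation as Ro
ab=np.radians(81.95); at=np.radians(80.35)
bo=(.4985,.0265); bay=fr(bo,ab)
tc=np.array([.4867,-.0795]); to=tc-.085*np.array([np.cos(at),np.sin(at)])
tray=fr(to,at)
SG=1
def ori(ang,pitch=0.,s=None):  # tool down, jaws along tray x; pitch>0 = front up rotation about tray x
    s=SG if s is None else s
    y=np.array([np.cos(ang),np.sin(ang),0]);x=np.array([y[1],-y[0],0])
    Y=s*x; Z=np.array([0,0,-1.]); X=np.cross(Y,Z)
    R=Ro.from_rotvec(x*pitch)*Ro.from_matrix(np.c_[X,Y,Z])
    return R
def quat(R): q=R.as_quat(); return [float(q[3]),*map(float,q[:3])]
def grip_pose(tail,ang,th,thtool=None):
    """TCP so that grasp point sits on grip point of tray pitched th about tail edge"""
    f=fr(tail,ang); c,s=np.cos(th),np.sin(th)
    g=f((0,.148*c-.078*s,.148*s+.078*c))
    R=ori(ang,th if thtool is None else thtool)
    return g+R.apply([0,0,.019]),quat(R)
E
python3 - <<'E'
import plan; from plan import *
print(bay((0,0,0)),tray((0,.17,0)),tray((0,.148,.078)))
q0=np.array(r.read_q())
for s in (1,-1):
    plan.SG=s
    p,q=grip_pose(to,at,0); print(s,p.round(3),solve_ik(p.tolist(),q))
    for yy in (-.2,.04):
        R=ori(ab,np.radians(10)); print(yy,solve_ik(bay((0,yy,.026)).tolist(),quat(R)), R.apply([0,0,1]).round(2))
E
```

```text
[0.4985 0.0265 0.    ] [0.50094848 0.00429726 0.        ] [ 0.49726063 -0.01739144  0.078     ]
1 [ 0.497 -0.017  0.059] [-1.73881120e-01  3.87947427e-01  1.87668918e+00 -4.44089210e-16
  8.76956043e-01 -5.45684690e-03]
-0.2 [-0.61659194  0.47494773  1.85795292  0.19848352  0.89900966 -0.60689013] [ 0.02  0.17 -0.98]
0.04 [-0.14864126  0.44867275  1.91530018  0.2458747   0.79432314 -0.18234712] [ 0.02  0.17 -0.98]
-1 [ 0.497 -0.017  0.059] None
-0.2 [-0.61659194  0.47494773  1.85795292  0.19848352  0.89900966  2.53470252] [ 0.02  0.17 -0.98]
0.04 [-0.14864126  0.44867275  1.91530018  0.2458747   0.79432314  2.95924554] [ 0.02  0.17 -0.98]
```

```bash
python3 - <<'E'
from plan import *
p,q=grip_pose(to,at,0)
effector.set_gripper(.06,15)
r.goto((p+[0,0,.12]).tolist(),q); print(r.read_time(),r.read_position())
d=cam('wrist','w1.png')
g=tray((0,.148,.078)); print(proj(d,tray((0,.148,.101))))
for x in finder.place_of('wrist','tray_grip')[:2]: print(x, unproj(d,*x['at'],plane=.078), unproj(d,*x['at'],plane=.101))
for p in [(-.06,0,.05),(.06,0,.05),(.06,.17,.05),(-.06,.17,.05)]:
    cv2.circle(d['img'],tuple(int(v) for v in proj(d,tray(p))),4,(255,0,0),1)
for p in [(-.105,0,.012),(.105,0,.012)]:
    cv2.circle(d['img'],tuple(int(v) for v in proj(d,bay(p))),4,(0,255,0),1)
cv2.imwrite('pics/w1.png',d['img'][:,:,::-1])
E
```

```text
3.75 [ 0.49755498 -0.01818495  0.17905865]
[277.01102429 213.91668269]
{'at': [279.6, 208.6], 'confidence': 0.89} [ 0.4988814  -0.02001146  0.078     ] [ 0.49991883 -0.01356233  0.101     ]
```

View pics/w1.png

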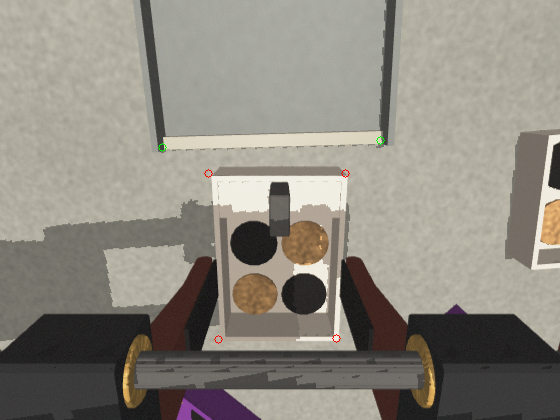

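The wrist view shows the white tray square under the gripper. The grip is at (279,208), the predicted corners fall within about 4 px, and the sill edge is at (162–382,~147), where I predicted. Next I grip, lift, lay the front on the sill and let go.

```bash
python3 - <<'E'
from plan import *
to2=to-0.001*np.array([np.cos(at),np.sin(at)])
p,q=grip_pose(to2,at,0)
r.move_straight(p.tolist(),rate=.1,rot=q); print('F0',np.round(r.read_force(),1))
effector.set_gripper(0.0,18); print('w',r.read_grip_width(),np.round(r.read_force(),1))
t=np.radians
p,q=grip_pose(to2,at,t(6.3),t(6.8)); r.move_straight(p.tolist(),rate=.04,rot=q); print('lift',r.read_time(),np.round(r.read_force(),1))
tail2=bay((.002,-.170*np.cos(t(6))+.030,0))[:2]
p,q=grip_pose(tail2,ab,t(6.3),t(6.8)); r.move_straight(p.tolist(),rate=.05,rot=q); print('fwd',r.read_time(),np.round(r.read_force(),1),r.read_grip_width())
cam('scene','s2.png')
E
python3 -c "
import cv2;a=cv2.imread('pics/s2.png')[120:310,215:415];cv2.imwrite('pics/s2c.png',cv2.resize(a,None,fx=3,fy=3))"
```

```text
F0 [-1.  -0.2  0.1]
w 0.01622450492988232 [ 0.7 -1.2 -0.4]
lift 6.5333 [ 0.  -0.5 -3. ]
fwd 7.7583 [-0.5  1.1 -2.3] 0.015830409033327646
```

View pics/s2c.png

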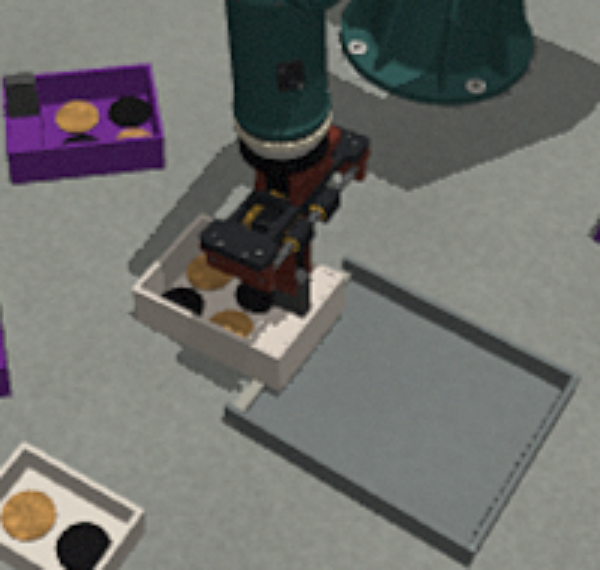

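The scene shows the front past the sill by some 30 mm, with its front lower corner at crop (280,388) and the tail on the bench. I lower it and release.

```bash
python3 - <<'E'
from plan import *
t=np.radians
tail2=bay((.002,-.170*np.cos(t(6))+.030,0))[:2]
p,q=grip_pose(tail2,ab,t(4.9),t(4.9)); r.move_straight(p.tolist(),rate=.03,rot=q); print(np.round(r.read_force(),1))
effector.set_gripper(.05); print(r.read_grip_width())
R=ori(ab,t(4.9)); up=p-R.apply([0,0,1])*.09
r.move_straight(up.tolist(),rate=.15)
# back up to behind tail, high
R=ori(ab,t(10)); b=bay((.002,-.26,.14))
print(r.read_time(),np.round(r.read_force(),1))
r.goto(b.tolist(),quat(R)); print(r.read_time(),r.read_position(),b)
d=cam('scene','s3.png'); a=d['img'][120:310,215:415,::-1];cv2.imwrite('pics/s3c.png',cv2.resize(a,None,fx=3,fy=3))
d=cam('wrist','w3.png')
d=cam('top','t3.png')
E
```

```text
[ 0.7 -1.4 -0.6]
0.05016372019862496
9.5417 [ 0.8  0.4 -0.9]
10.5583 [ 0.46384941 -0.22998346  0.13956236] [ 0.46407062 -0.2312181   0.14      ]
```

View pics/s3c.png

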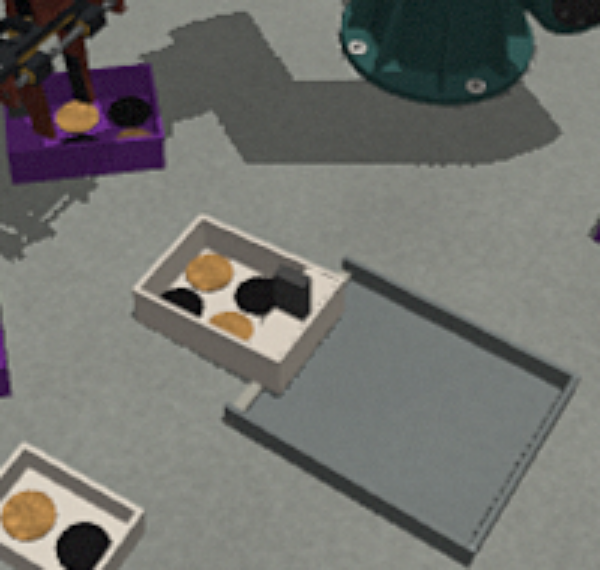

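View pics/w3.png

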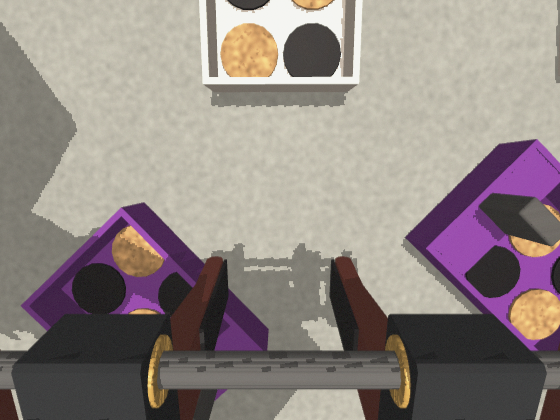

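```bash
python3 - <<'E'
from plan import *
d=cam('top')
H=[unproj(d,u,v) for v in range(180,300) for u in range(240,400)]
C=[d['img'][v,u].astype(int) for v in range(180,300) for u in range(240,400)]
H=np.array(H);C=np.array(C)
P=np.array([H[i] for i in range(len(H)) if C[i][2]-C[i][1]>30 and .005<H[i][2]<.06])
yb=np.array([np.cos(ab),np.sin(ab)]);xb=np.array([yb[1],-yb[0]])
rel=P[:,:2]-np.array(bo); bx=rel@xb; by=rel@yb
for lo in np.arange(-.3,-.1,.02):
    m=(by>lo)&(by<lo+.02)
    if m.any(): print(round(lo,2),bx[m].min().round(3),bx[m].max().round(3),m.sum(),P[m][:,2].max().round(3))
# white tray
W=np.array([H[i] for i in range(len(H)) if C[i].min()>140 and .035<H[i][2]<.075])
rel=W[:,:2]-np.array(bo);u=rel@xb;v=rel@yb
k=(v>-.2)&(v<.06)&(abs(u)<.1); rc=cv2.minAreaRect((np.c_[u[k],v[k]]*1000).astype(np.float32)); print(rc,k.sum(),u[k].min(),u[k].max(),v[k].min(),v[k].max())
print(r.read_time())
d['img'][:]
a=d['img'][160:300,200:400,::-1];cv2.imwrite('pics/t4.png',cv2.resize(a,None,fx=4,fy=4,interpolation=cv2.INTER_CUBIC))
E
```

```text
-0.3 -0.188 -0.188 1 0.051
-0.28 0.126 0.151 6 0.055
-0.26 0.13 0.153 33 0.056
-0.24 0.152 0.153 2 0.033
((3.1394195556640625, -59.04615783691406), (170.01454162597656, 121.49278259277344), 89.75753784179688) 293 -0.05785107071625498 0.06395173311092318 -0.1438985237282278 0.025761111616107314
10.7583
```

View pics/t4.png

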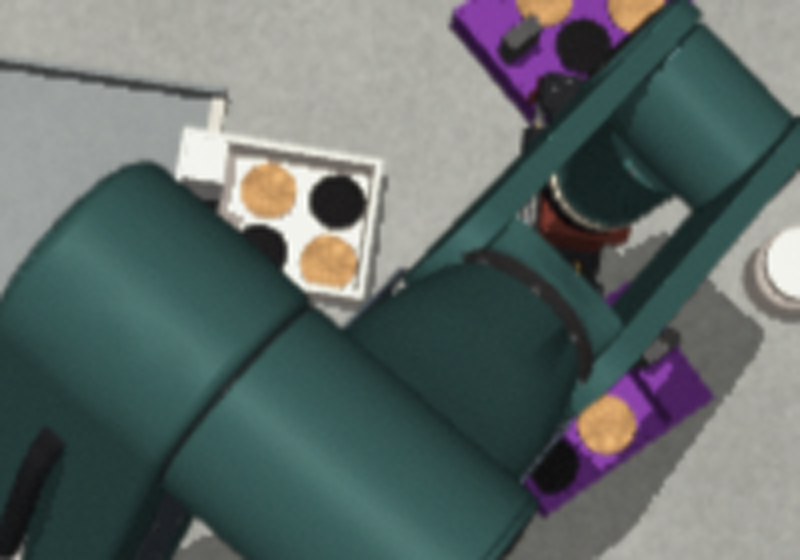

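```bash
python3 - <<'E'
import cv2,numpy as np
from plan import bo,ab
P=np.load('P_scene.npy').reshape(-1,3); I=cv2.imread('pics/scene0.png').reshape(-1,3).astype(int)
m=(I[:,0]-I[:,1]>25)&(P[:,2]<.12)&(abs(P[:,0]-.36)<.13)&(abs(P[:,1]+.29)<.12)&(P[:,2]>.004)
yb=np.array([np.cos(ab),np.sin(ab)]);xb=np.array([yb[1],-yb[0]])
rel=P[m][:,:2]-np.array(bo); bx=rel@xb; by=rel@yb
for lo in np.arange(-.4,-.1,.02):
    k=(by>lo)&(by<lo+.02)
    if k.any(): print(round(lo,2),bx[k].min().round(3),bx[k].max().round(3),k.sum())
E
```

```text
-0.4 -0.155 -0.032 123
-0.38 -0.172 -0.01 176
-0.36 -0.191 -0.008 227
-0.34 -0.211 -0.025 189
-0.32 -0.207 -0.044 126
-0.3 -0.189 -0.063 117
-0.28 -0.166 -0.084 105
-0.26 -0.147 -0.101 93
-0.24 -0.123 -0.119 3
```

The tray leans on the sill with its tail on the bench, at bay x about +3 mm and yaw within 0.3° of the bay. As it tips over the sill, its tail should rise to about 30 mm. I'll therefore push with both open fingertips at about 41 mm height, just under the 50 mm rim.

```bash
python3 - <<'E'
from plan import *
R=ori(ab,np.radians(10)); q=quat(R); X=.003; Z=.040
effector.set_gripper(.08)
r.move_straight(bay((X,-.18,.14)).tolist(),rate=.2,rot=q)
r.move_straight(bay((X,-.18,Z)).tolist(),rate=.15)
print(r.read_time(),np.round(r.read_force(),1))
for y in (-.15,-.12,-.105,-.09,-.07):
    r.move_straight(bay((X,y,Z)).tolist(),rate=.05); print(y,np.round(r.read_force(),1))
print(r.read_time())
d=cam('scene'); a=d['img'][120:310,215:415,::-1];cv2.imwrite('pics/s5.png',cv2.resize(a,None,fx=3,fy=3))
E
```

```text
12.7833 [-0.6 -0.   0.3]
-0.15 [0.6 0.6 0.1]
-0.12 [ 0.  -0.5  0.3]
-0.105 [ 0.2 -0.7  0.1]
-0.09 [ 0.3 -0.3 -1. ]
-0.07 [-0.  -0.6 -1. ]
15.7333
```

View pics/s5.png

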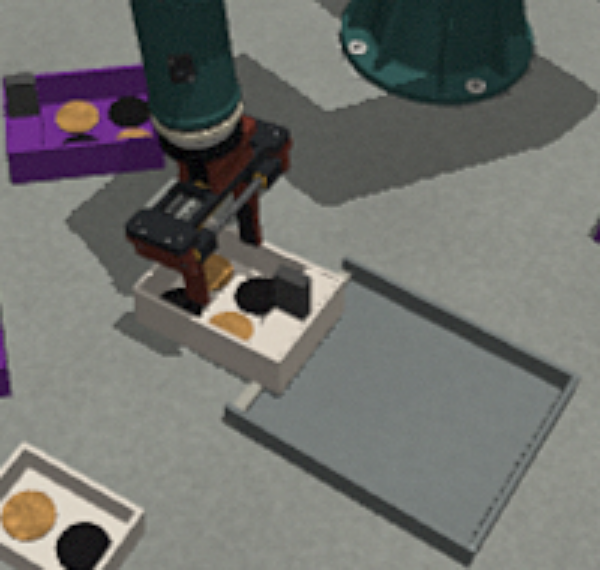

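```bash
python3 - <<'E'
from plan import *
X=.003
print(r.read_position(),bay((X,-.07,.04)),r.read_eef_rot(),quat(ori(ab,np.radians(10))),r.read_grip_width())
d=cam('wrist','w5.png')
E
```

```text
[ 0.49172971 -0.04315502  0.04001537] [ 0.49166783 -0.04323035  0.04      ] [-0.05707159  0.75197326  0.65341617  0.06577515] [-0.057150605765701586, 0.7521227812870791, 0.6532344130364633, 0.06580221694220739] 0.08020330823384453
```

View pics/w5.png

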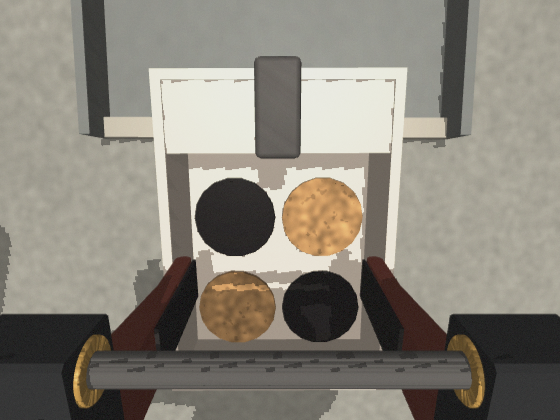

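```bash
cat > meas.py <<'E'
from plan import *
yb=np.array([np.cos(ab),np.sin(ab)]);xb=np.array([yb[1],-yb[0]])
def cloud(n,box):
    d=cam(n); u0,v0,u1,v1=box
    uv=[(u,v) for v in range(v0,v1) for u in range(u0,u1)]
    P=np.array([unproj(d,u,v) for u,v in uv]); C=np.array([d['img'][v,u] for u,v in uv]).astype(int)
    rel=P[:,:2]-np.array(bo)
    return np.c_[rel@xb,rel@yb,P[:,2]],C,d
def rim(n='scene',box=(225,170,415,320)):
    B,C,d=cloud(n,box)
    sel=(abs(B[:,0])<.085)&(B[:,1]>-.22)&(B[:,1]<.26)&(B[:,2]>.035)&(B[:,2]<.09)&(C.min(1)>60)&(np.ptp(C,axis=1)<40)
    return B[sel],B,C
E
python3 - <<'E'
from meas import *
b,B,C=rim()
for lo in np.arange(-.2,.2,.02):
    k=(b[:,1]>lo)&(b[:,1]<lo+.02)
    if k.sum()>2: print(round(lo,2),k.sum(),b[k,0].min().round(3),b[k,0].max().round(3),'zmax',np.percentile(b[k,2],[10,50,95]).round(3))
E
```

```text
-0.16 9 0.028 0.063 zmax [0.046 0.047 0.049]
-0.14 69 -0.057 0.064 zmax [0.037 0.046 0.052]
-0.12 48 -0.061 0.064 zmax [0.038 0.046 0.053]
-0.1 45 -0.059 0.066 zmax [0.037 0.046 0.055]
-0.08 64 -0.058 0.064 zmax [0.038 0.05  0.074]
-0.06 66 -0.059 0.063 zmax [0.037 0.05  0.058]
-0.04 62 -0.059 0.064 zmax [0.04  0.052 0.061]
-0.02 120 -0.057 0.063 zmax [0.044 0.059 0.062]
-0.0 212 -0.059 0.063 zmax [0.053 0.061 0.064]
0.02 232 -0.057 0.063 zmax [0.04  0.057 0.065]
```

```bash
python3 - <<'E'
from meas import *
d=cam('scene')
a=cv2.resize(d['img'][180:270,245:345,::-1],None,fx=6,fy=6,interpolation=cv2.INTER_CUBIC)
for p in [(.003,-.07,.04),(.048,-.07,.04),(-.042,-.07,.04),(.048,-.14,.04)]:
    c=((proj(d,bay(p))-[245,180]+.5)*6).astype(int); cv2.circle(a,tuple(int(v) for v in c),5,(0,0,255),1)
cv2.imwrite('pics/s6.png',a)
b,B,C=rim(box=(225,150,345,270))
k=(C[:,0]>C[:,1]+15)&(C[:,0]>C[:,2]+15)&(C[:,0]<140)&(B[:,2]<.2)&(B[:,2]>.03)
q=B[k]
for lo in np.arange(.03,.2,.02):
    m=(q[:,2]>lo)&(q[:,2]<lo+.02)
    if m.sum(): print(lo.round(2),m.sum(),q[m,:2].min(0).round(3),q[m,:2].max(0).round(3))
E
```

```text
0.03 2 [-0.121 -0.255] [-0.119 -0.253]
0.05 2 [-0.092 -0.275] [ 0.05  -0.081]
0.07 41 [-0.045 -0.085] [ 0.053 -0.062]
0.09 41 [-0.044 -0.086] [ 0.054 -0.063]
0.11 25 [-0.046 -0.091] [ 0.055 -0.069]
0.13 24 [-0.047 -0.119] [ 0.084 -0.066]
0.15 83 [-0.073 -0.119] [ 0.09  -0.054]
0.17 63 [-0.085 -0.121] [ 0.091 -0.057]
0.19 33 [-0.033 -0.115] [ 0.021 -0.07 ]
```

View pics/s6.png

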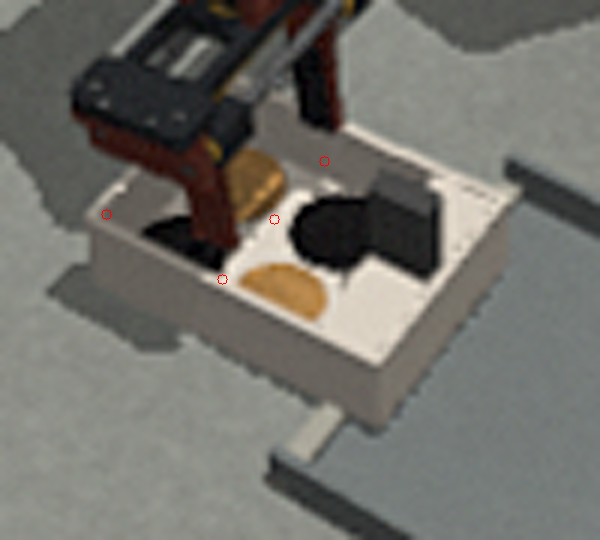

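The fingers passed over the tail: depth puts the real fingertips at z about 0.062, roughly 20 mm above the reported TCP. The tray hasn't moved. I back out and check whether tip height depends on opening.

```bash
python3 - <<'E'
from meas import *
R=ori(ab,np.radians(10)); q=quat(R); X=.003
r.move_straight(bay((X,-.07,.10)).tolist(),rate=.2)
r.move_straight(bay((X,-.185,.10)).tolist(),rate=.2)
ims=[]
for o in (.08,.02):
    effector.set_gripper(o)
    d=cam('scene'); a=cv2.resize(d['img'][130:260,205:305,::-1],None,fx=4,fy=4,interpolation=cv2.INTER_CUBIC)
    for s in (-1,1):
        for z in (0,.02):
            c=((proj(d,bay((X+s*(o/2+.006),-.185-z*np.tan(np.radians(10)),.10+z)))-[205,130]+.5)*4).astype(int); cv2.circle(a,tuple(int(v) for v in c),4,(0,0,255) if z==0 else (0,255,0),1)
    ims.append(a)
cv2.imwrite('pics/s7.png',np.hstack(ims)); print(r.read_time())
E
```

```text
18.5083
```

View pics/s7.png

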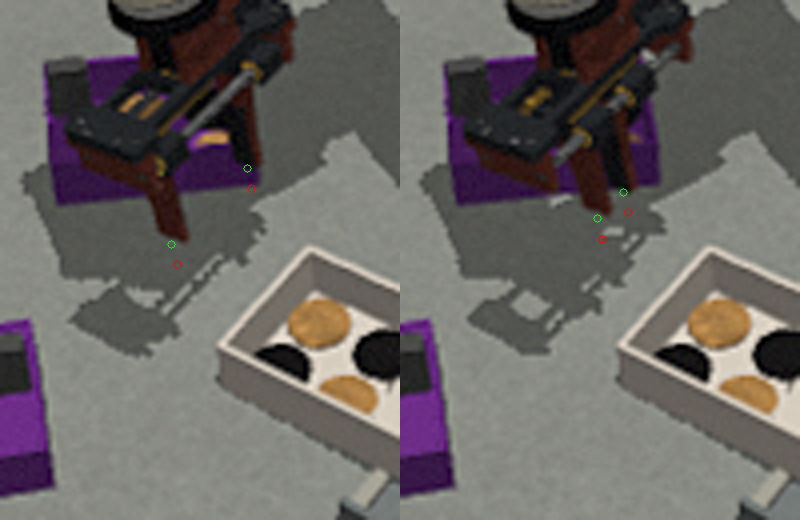

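```bash
python3 - <<'E'
from meas import *
X=.003; Z=.017
effector.set_gripper(.08)
r.move_straight(bay((X,-.185,Z)).tolist(),rate=.12); print(np.round(r.read_force(),1))
for y in (-.15,-.13,-.115):
    r.move_straight(bay((X,y,Z)).tolist(),rate=.06); print(y,np.round(r.read_force(),1))
d=cam('scene'); a=d['img'][120:310,215:415,::-1];cv2.imwrite('pics/s8.png',cv2.resize(a,None,fx=3,fy=3)); print(r.read_time())
E
```

```text
[ 0.2 -0.1 -0.2]
-0.15 [0.2 0.6 0.7]
-0.13 [-0.9 -0.3 -0.2]
-0.115 [-0.1  0.6  0.3]
22.05
```

View pics/s8.png

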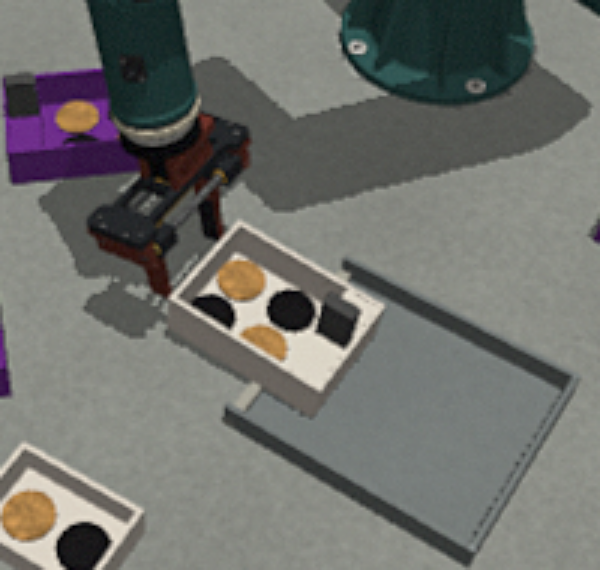

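The fingers are now behind the tail and the tray is moving squarely over the sill, with its front corner at crop (310,412). Continuing.

```bash
python3 - <<'E'
from meas import *
X=.003; Z=.017
for y in (-.09,-.06):
    r.move_straight(bay((X,y,Z)).tolist(),rate=.06); print(y,np.round(r.read_force(),1))
d=cam('scene'); a=d['img'][120:310,215:415,::-1];cv2.imwrite('pics/s9.png',cv2.resize(a,None,fx=3,fy=3)); print(r.read_time())
E
```

```text
-0.09 [-0.7  0.3 -0.5]
-0.06 [ 1.  -0.1 -0. ]
23.3167
```

View pics/s9.png

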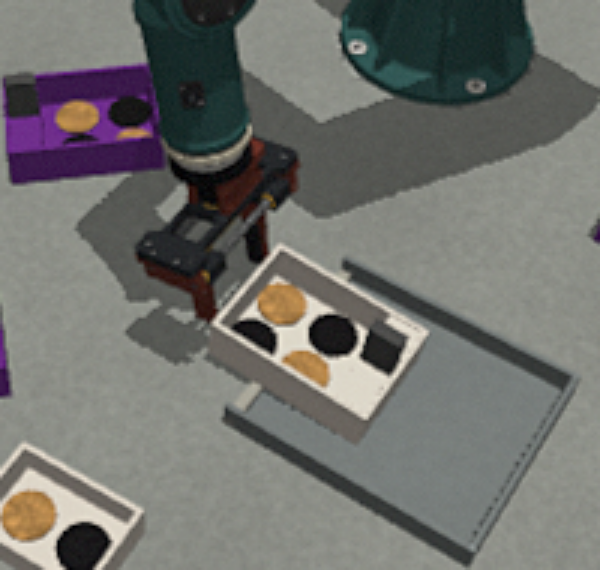

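The tray has tipped nose-down into the bay, still square and pushed on its tail face (front corner at crop (362,440)). I finish the push.

```bash
python3 - <<'E'
from meas import *
X=.003; Z=.017
for y in (-.02,.012,.034):
    r.move_straight(bay((X,y,Z+ .003)).tolist(),rate=.06); print(y,np.round(r.read_force(),1))
r.move_straight(bay((X,.0,Z+.005)).tolist(),rate=.1)
r.move_straight(bay((X,-.06,.15)).tolist(),rate=.2)
r.goto(bay((X,-.2,.2)).tolist(),quat(ori(ab,np.radians(10))))
d=cam('scene'); a=d['img'][120:310,215:415,::-1];cv2.imwrite('pics/s10.png',cv2.resize(a,None,fx=3,fy=3)); print(r.read_time())
b,B,C=rim()
for lo in np.arange(-.1,.24,.02):
    k=(b[:,1]>lo)&(b[:,1]<lo+.02)
    if k.sum()>4: print(round(lo,2),k.sum(),b[k,0].min().round(3),b[k,0].max().round(3),'z',np.percentile(b[k,2],[10,50,95]).round(3))
k=b[:,2]>.047; k&=b[:,2]<.06
print(cv2.minAreaRect((b[k,:2]*1000).astype(np.float32)))
cam('top','t10.png')
E
```

```text
-0.02 [1.2 0.7 0.4]
0.012 [ 0.4 -0.5  0.3]
0.034 [-0.2  0.7 -0.9]
27.375
0.04 152 -0.061 0.063 z [0.039 0.049 0.054]
0.06 65 -0.057 0.064 z [0.038 0.047 0.054]
0.08 66 -0.058 0.065 z [0.038 0.048 0.054]
0.1 72 -0.061 0.064 z [0.037 0.048 0.054]
0.12 67 -0.06 0.064 z [0.037 0.048 0.054]
0.14 67 -0.059 0.064 z [0.039 0.048 0.054]
0.16 101 -0.058 0.064 z [0.04  0.05  0.055]
0.18 195 -0.059 0.064 z [0.047 0.051 0.055]
0.2 223 -0.059 0.064 z [0.043 0.051 0.055]
((1.8434486389160156, 129.06280517578125), (171.15234375, 124.9053955078125), 89.64075469970703)
```

View pics/s10.png

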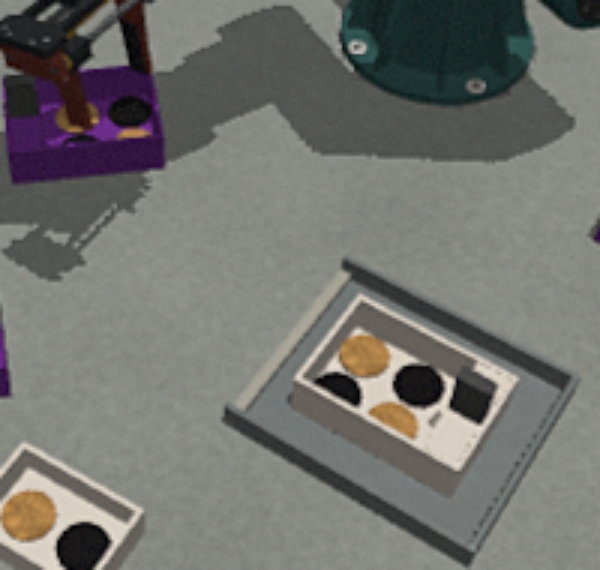

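View pics/t10.png

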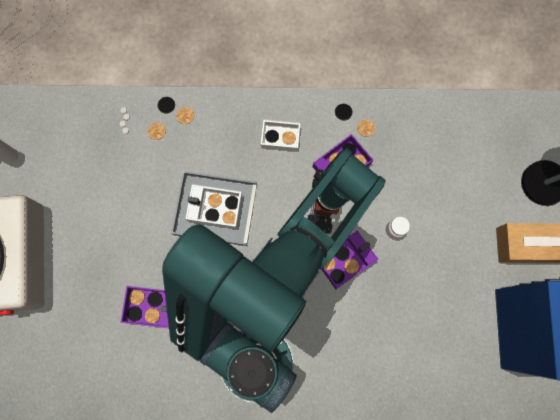

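The tray lies flat inside the bay, with its rim level at about 53 mm. It spans bay y 0.043–0.215 and is square within 0.4°. The spare at (281,135) and the jar at (398,228) haven't moved, and the arm is clear.

```bash
python3 - <<'E'
from workcell import r
r.pause(.3); print(r.read_force(),r.read_time()); r.sign_off()
E
```

```text
[ 0.84816577 -0.46857296  0.10460787] 27.775
the job is handed in; nothing more can be done
```

The disc tray is in the drying bay, lying flat and square, and I handed the job in at 27.8 s. I gripped it by its steel grip, lifted the front edge about 30 mm past the sill edge, and let go with the tail still on the bench. I then pushed it from its tail face with both open fingertips until it dropped inside.

**Last checks:**
- **Tray:** the rim is level at about 53 mm. The tray sits at about 43–215 mm past the sill edge, 2 mm off centre, and within 0.4° of square.
- **Bystanders:** the spare tray and the jar look unmoved in the top picture.
- **Forces:** every wrist force I read was about 3 N or less, and the gripper was clear of everything at the end.

**What disagreed:** on the first push the fingers passed over the tray's tail without moving it. The camera showed the real fingertips about 20 mm short of the reported tool point. I backed out, lowered the tool by 23 mm, and the second push worked.

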